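# Load the last battery cell and wind the module fixture up to its set pressure

### The arm

A 6-joint arm with a two-finger parallel gripper is mounted at the origin on a cart in front of the work surface, level with it; the furniture and walls round the work are solid. World frame = base frame: x ahead of the robot, y to its left, z up, the work surface at z = 0. Lengths are in mm, angles in rad, forces in N, time in s.
With the tool pointing down it reaches from about 350 to 975 mm from the base axis. Payload 4.9 kg.
Tool frame: the origin (TCP) lies between the finger pads; the fingertips stand tcp_to_tips ahead of it and the grasp point (between the pads) lies 3 mm ahead of it (tcp_to_tips is the distance from the TCP to the fingertips, in mm); z points along the fingers, y is the line along which they close (so a half turn about z gives the same grasp; the last joint's range is limited). The gripper opens to 85 mm and grips with 20 to 120 N. Pads are 22 mm wide; open, the fingers measure 114 mm over their backs; the gripper's body (76 mm by 85 mm) begins 54 mm behind the grasp point. The pads swing forward as they close: fully open they stand 13 mm farther back than shut.
Start: joints at [1.025, 0.053, 1.613, -0, 1.476, -0.119], TCP at [258.713, 568.92, 253.304] pointing down, gripper open.
Joint ranges: [-3.01, 3.01], [-1.01, 2.22], [0.06, 2.58], [-1.02, 4.17], [0.09, 2.62], [-3.14, 3.14]. Speed limits (rad/s): [2.57, 2.57, 3.14, 3.14, 3.14, 3.14].

### API

Orientations are given as a unit quaternion [x, y, z, w].
In Python, from bench import * gives the robot as it stands.
- The arm moves only by the tool send_rows, never from a script. Its argument "series" is a list of rows, each a list of 3 entries, a list of its own where there are three numbers: the shift along the world's x, y, z in cm, then the turn, a rotation vector about the world's x, y, z in rad, then the opening, from -1 (shut) to 1 (fully open), so that 0 is half open. A call has 1 to 12 rows; each row shifts and turns the commanded pose from where the row before left it; what a row does not reach is not made up. A row lasts 1/8 s, in which the tool goes at most 62.5 mm and 10.7 degrees, less where a joint would pass 70% of its speed; a pose out of reach is approached as far as the arm can. A call is refused whole if a number of a shift passes 6.25 or a number of a turn 0.188, either way. A call with a gripper value outside its range is refused whole. The fingers move at their own pace and stop on an object; "force" is the grip in N (left out, the last holds). Time passes only in rows, so rows that do not move let the fingers close. It gives the time, the measured TCP pose, the force, the opening and the grip force at its end, in the units of the state.
- sense(): the state, without advancing time (a new reading comes with each control period).
- snapshot(name): name is "scene" or "top" or "wrist"; returns a dict with "frame" (480x640x3 uint8, blue, green, red), "camera_matrix" (3x3 intrinsics, pixels), "k1" (the pictures are not rectified: a ray, as slopes to the right and down, at radius r is drawn at 1 + k1 r^2 times it, then the intrinsics apply), "R" (3x3) and "t" (3): a world point X has camera coordinates R X + t. Camera axes: x right, y down, z forward; pixel columns grow to the right and rows downward; lengths in mm; the calibration is good to about 2 mm. A picture is of the moment at which its call begins. There is no depth.
- job_done(): hands the job in; it is judged then, once.
The state is a dict: "clock": time; "q": joint angles; "qd": joint speeds; "joint_efforts": joint torques, N m; "position": TCP position; "tcp_rot": TCP orientation; "contact_force": force on the tool from outside, world axes, zero at the start; "wrist_torque": the same for the moment, N m; "finger_gap": finger opening in mm; "gripper_force": force on a finger pad.
Only numpy, scipy, OpenCV 4.12 (cv2) and the standard library are available. Lean on these libraries where they do the work, as an engineer would, in place of code of your own. Each camera call takes 0.05 s, during which the arm holds its last target. There are 200 camera calls.

### The job

Stand the loose blue battery cell upright in the gap of the clamping fixture, in line with the two cells already there, then wind the handwheel clockwise until the plate bears firmly on the cells and the needle of the dial stands in the green band. Never let the needle reach the red band, and leave the wheel standing there with all three cells upright and seated on the bed.

Things in the scene. Friction and masses are not known exactly. Their poses are not given: they have to be found in the camera images.
- new_cell_mid (a point): Centre of the loose battery cell: blue block, white band at its foot, 58 wide (own x), 26 thick (own y), 80 mm tall (own z, up), two 4 mm terminals on top 18 mm from the middle; 0.24-0.39 kg. Stands on the worktop left of the fixture. The point is 40 mm above its underside. Grip it across the 58 mm width. Either way round is right.
- fixture: Clamping fixture, fixed, plate 130 x 372 x 15 mm. Origin at worktop level on its middle line. Own y runs along it: grey gearbox with black handwheel at -y, end stop with two cells standing against it at +y; own x goes across. Cells stand side by side along y, their 58 mm width along x, centred on x = 0.
- bed_mid (a point): Middle of the top of the brown bed that the cells stand on, 20 mm above the worktop (a seated cell's centre is 60 mm above the worktop). Axes as the fixture's. Brown side guides along y, 64 mm apart inside and flared above, reach 40 mm above the worktop; nothing beside the gap is higher.
- plate_face (a point): Centre of the front face of the pressure plate (60 wide, top 96 mm above the worktop), facing the fixture's +y. It bounds the gap on the wheel side and moves to +y as the wheel is wound, 14 mm a turn. Springs behind it let it yield up to 12 mm once it presses.
- row_face (a point): Centre of the free face (towards the plate, fixture's -y) of the nearer of the two cells already in the fixture. The new cell belongs between plate_face and row_face, half-way between them along y; that gap is 36 to 60 mm at the start. The cells there stand loose, within 1 mm of each other and of the end stop.
- cell_a_mid (a point): Centre, half-way up, of the cell that stands against the end stop; 58 x 26 x 80 mm like the new one, own z up.
- cell_b_mid (a point): Centre, half-way up, of the cell next to it, towards the gap; 58 x 26 x 80 mm, own z up.
- wheel_axis (a point): Point on the handwheel's upright axis at the height of the middle of the red handle (136 mm above the worktop). Black wheel, rim 112 mm outside diameter, its top 112 mm above the worktop, 3 spokes.
- handle_mid (a point): Middle of the upright red handle on the wheel's rim: 21 mm in diameter, 44 mm tall (foot 114, top 158 mm above the worktop), 50 mm from the wheel's axis. It spins freely on its pin, so the hand can keep its direction and carry it round in a circle. That takes about 5 N while the plate runs free, rising to about 9 N in the middle of the green band.
- wheel (a joint): Turn of the handwheel, rad, growing clockwise seen from above, which drives the plate forward. Starts anywhere from -3.1 to 3.1; stops at -3.3 and 18. The screw is self-locking: the wheel stays where it is left. One to three turns are needed.
- needle (a joint): Dial reading, rad, clockwise on its face: 0 (needle to the left) while the plate presses on nothing, then 0.2 for each mm its springs are pressed in, so 1 rad of wheel gives about 0.45. Green band 1.0 to 1.6, red band 2.0 to 2.4 (its end).
- dial_face (a point): Middle of the dial's face: round, 62 mm in diameter, on top of the crosshead behind the plate (up to 108 mm above the worktop), tipped towards the fixture's -x; white with a black needle, a green band near the top and a red one at the right. It travels with the crosshead.
Not all that is in view belongs to the job. What is shaped like the part that bears row_face but pink is not meant.

How it is judged:
By the outcome, as a careful person would: the job done as asked, in the order asked, and still so for the second after the job is handed in, with the robot touching nothing.
It also fails if it takes over 67 s, if anything falls off the work surface, if the arm or the gripper's body presses on something with over 40 N, if the wrist force passes 120 N, or if a joint passes its speed limit or range.

## Working session

There is one attempt and no reset: what is moved stays moved. The work goes in short steps, Python scripts to look and compute and a tool call to move; the robot and the scene stay as the last step left them, time stands still between calls to the robot, and variables do not carry over. Pictures are saved under pics/ and viewed, at most 10 in all, crops included, and the job is handed in when it is done.

Besides the shell and the picture viewer there is one more tool, called after ">>>" by a JSON object that holds its "op" and its "data", one argument or row to a line. send_rows: Moves the arm, as the interface text tells. Its arguments: {"type":"object","properties":{"series":{"type":"array","items":{"type":"array"}},"force":{"type":"number"}},"required":["series"]}

```bash
mkdir -p pics; ls; cat > h.py <<'E'
from bench import *
import numpy as np, cv2, pickle
def grab(n,f):
    s=snapshot(n); cv2.imwrite(f'pics/{f}.png',s['frame']); pickle.dump(s,open(f'pics/{f}.pkl','wb')); return s
def load(f): return pickle.load(open(f'pics/{f}.pkl','rb'))
def dist(s): return np.array([s['k1'],0,0,0,0.])
def ray(s,u,v):
    # x_d = x(1+k1 r^2)
    p=cv2.undistortPoints(np.array([[[u,v]]],float),np.array(s['camera_matrix'],float),dist(s))[0,0]
    R=np.array(s['R']);t=np.array(s['t']); return -R.T@t, R.T@np.array([p[0],p[1],1])
def onz(s,u,v,z):
    o,d=ray(s,u,v); return o+d*(z-o[2])/d[2]
def proj(s,P):
    R=np.array(s['R']); return cv2.projectPoints(np.array(P,float).reshape(-1,3),cv2.Rodrigues(R)[0],np.array(s['t'],float),np.array(s['camera_matrix'],float),dist(s))[0].reshape(-1,2)
E
python3 - <<'E'
from h import *
print(sense())
for n in ['scene','top','wrist']:
    s=grab(n,n+'0'); print(n,-np.array(s['R']).T@np.array(s['t']),s['k1'],s['camera_matrix'][0])
E
```

```text
pics
{'clock': 0.0, 'q': array([ 1.02501059e+00,  5.33636456e-02,  1.61428879e+00, -4.65948180e-06,
        1.47599430e+00, -1.19024123e-01]), 'qd': array([ 0.00045479,  0.00100359, -0.00073071,  0.00049814, -0.00298912,
        0.00191156]), 'joint_efforts': array([ 9.44128733e-04, -3.93686306e+01, -3.70179141e+01,  1.20095306e-04,
        7.04934428e-03, -1.90685569e-05]), 'position': array([258.41722174, 568.44321255, 252.06187208]), 'tcp_rot': array([ 2.11764905e-01,  9.77320096e-01, -9.71577760e-04, -3.32949064e-04]), 'contact_force': array([ 0.86484079, -0.44733141, -0.07902164]), 'wrist_torque': array([-0.02228879,  0.04048029, -0.03311351]), 'gripper_force': 0.0, 'finger_gap': 85.27023794952807}
scene [  72.13214458 -301.8626597   737.60937848] 0.0478711210618654 [493.60082634   0.         326.8756237 ]
top [ 427.36242599  118.12019652 1024.39337624] -0.11990615409429103 [526.92348113   0.         326.68759455]
wrist [191.33308035 598.42147356 372.68332805] -0.006576678771102961 [377.02849055   0.         321.17289414]
```

View pics/top0.png

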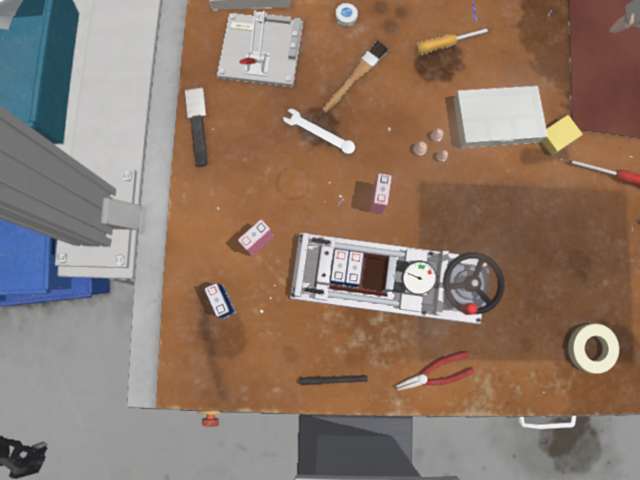

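View pics/scene0.png

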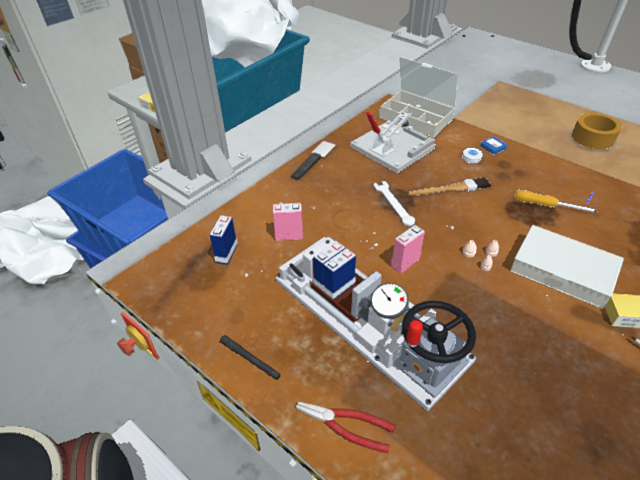

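The top picture shows the loose blue cell at (219,300), the seated pair at (347,267), the gap at (375,272), the wheel hub at (473,284) and the handle at (472,309). The pink blocks are decoys. I'll enlarge two crops.

```bash
python3 - <<'E'
from h import *
s=load('top0');f=s['frame']
a=cv2.resize(f[270:330,190:250],None,fx=6,fy=6,interpolation=cv2.INTER_CUBIC)
b=cv2.resize(f[225:330,285:515],None,fx=3.47,fy=3.47,interpolation=cv2.INTER_CUBIC)
cv2.imwrite('pics/ca.png',a);cv2.imwrite('pics/cb.png',b);print(a.shape,b.shape)
for p in [(219,300,80),(347,267,100),(473,284,112),(472,309,158)]: print(p,onz(s,*p))
E
```

```text
(360, 360, 3) (364, 798, 3)
(219, 300, 80) [477.80856543 301.35035941  80.        ]
(347, 267, 100) [541.3882836   73.96824917 100.        ]
(473, 284, 112) [ 515.62330577 -148.03617345  112.        ]
(472, 309, 158) [ 469.48042663 -132.50393485  158.        ]
```

View pics/ca.png

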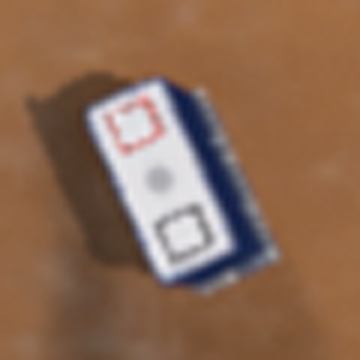

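View pics/cb.png

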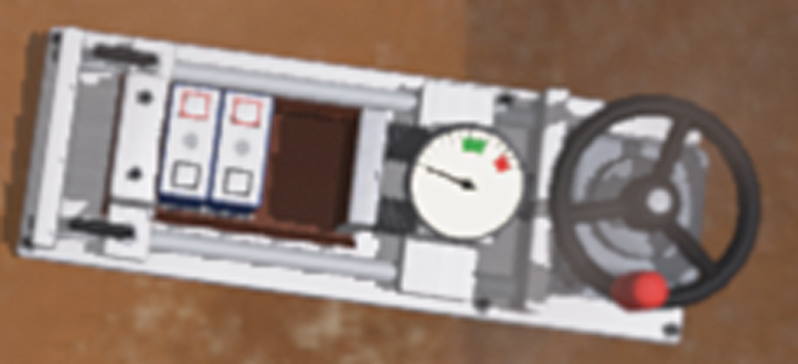

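The crops show the loose cell's terminals at (135,124) and (186,235) in crop a. In crop b the seated cells' dots are at (190,141) and (242,148), and the row face's top edge runs (273,97)–(262,207). The plate's front top edge runs about (362,108)–(348,225), the hub is at (659,201) and the handle top at about (648,289). The needle points left, at zero.

```bash
python3 - <<'E'
from h import *
s=load('top0');w=load('scene0')
A=lambda u,v,z:onz(s,(u+.5)/6-.5+190,(v+.5)/6-.5+270,z)
B=lambda u,v,z:onz(s,(u+.5)/3.47-.5+285,(v+.5)/3.47-.5+225,z)
np.set_printoptions(precision=1,suppress=True)
r,b=A(135,124,84),A(186,235,84); d=r-b; print('new',(r+b)/2,np.linalg.norm(d),np.degrees(np.arctan2(d[1],d[0])))
print([A(*p,80) for p in [(88,120),(165,78),(238,245),(163,285)]], np.mean([A(*p,80) for p in [(88,120),(165,78),(238,245),(163,285)]],0))
for n,p in dict(A=((195,105),(185,175)),B=((248,111),(237,181))).items():
    r,b=B(*p[0],104),B(*p[1],104); d=r-b; print(n,(r+b)/2,np.linalg.norm(d),np.degrees(np.arctan2(d[1],d[0])))
a,c=B(190,141,100),B(242,148,100);print('dots',a,c,np.linalg.norm(a-c))
print('row',B(273,97,100),B(262,207,100)); print('plate',B(362,108,96),B(348,225,96))
h,k=B(659,201,114),B(648,289,158);print('hub',h,'handle',k,np.linalg.norm((k-h)[:2]))
d=a-h;print('axis deg',np.degrees(np.arctan2(d[1],d[0])))
# cross-check in scene view
print(proj(w,[[*((A(135,124,84)+A(186,235,84))/2)[:2],80],[*a[:2],100],[*c[:2],100],[*h[:2],114],[*k[:2],158]]))
f=w['frame'];cv2.imwrite('pics/cs.png',cv2.resize(f[205:415,200:480],None,fx=2.85,fy=2.85,interpolation=cv2.INTER_CUBIC))
E
```

```text
new [478.4 305.5  84. ] 36.74440900042652 27.63597993243092
[array([495.7, 329.1,  80. ]), array([509. , 306.5,  80. ]), array([459.8, 281.9,  80. ]), array([447.2, 303.9,  80. ])] [477.9 305.3  80. ]
A [544.1  87.6 104. ] 36.18289256129602 -6.7842394830118105
B [541.8  60.9 104. ] 36.27213019828779 -7.816493467918212
dots [544.1  87.5 100. ] [541.2  60.9 100. ] 26.743953726176642
row [567.9  45.5 100. ] [511.3  50.2 100. ]
plate [564.1  -0.8  96. ] [503.6   5.8  96. ]
hub [ 518.  -150.3  114. ] handle [ 471.2 -131.5  158. ] 50.41668317544308
axis deg 83.74133051861158
[[220.9 226. ]
 [329.  251.6]
 [339.6 259.4]
 [438.9 326.8]
 [415.2 322.7]]
```

View pics/cs.png

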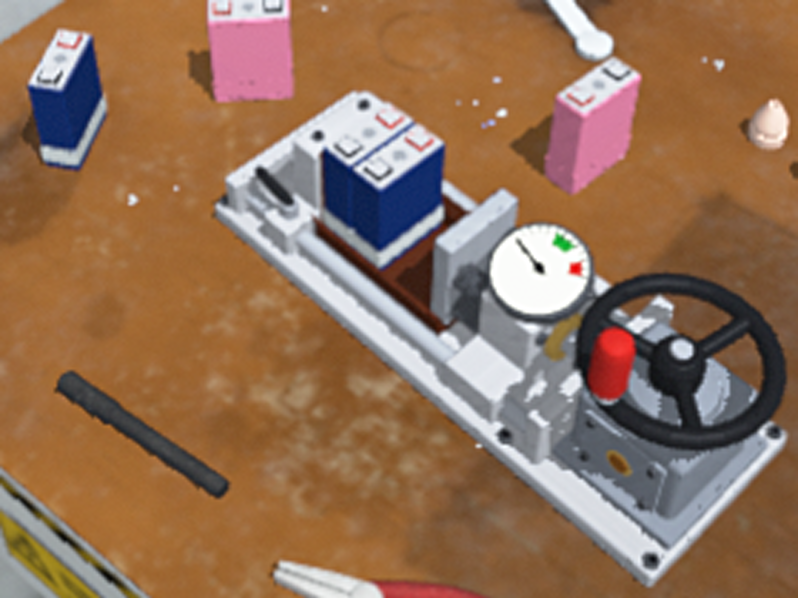

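The scene view agrees: the projected points fall within about 1 mm of the dots, hub and handle. I start moving, to above the loose cell.

```bash
python3 -c "
import bench
print([n for n in dir(bench) if n[0]!='_']); print(getattr(bench,'tcp_to_tips',None))"
```

```text
['IKError', 'job_done', 'sense', 'snapshot', 'tcp_to_tips']
22.0
```

>>> {"op": "send_rows", "data": {
  "series": [
    [[2.74,-3.29,-1.2],[0,0,-0.0835],1],
    [[2.74,-3.29,-1.2],[0,0,-0.0835],1],
    [[2.74,-3.29,-1.2],[0,0,-0.0835],1],
    [[2.74,-3.29,-1.2],[0,0,-0.0835],1],
    [[2.74,-3.29,-1.2],[0,0,-0.0835],1],
    [[2.74,-3.29,-1.2],[0,0,-0.0835],1],
    [[2.74,-3.29,-1.2],[0,0,-0.0835],1],
    [[2.74,-3.29,-1.2],[0,0,-0.0835],1],
    [[0,0,0],[0,0,0],1],
    [[0,0,0],[0,0,0],1]
  ]
}}

```text
clock: 1.4
position: [477.6, 306.0, 157.2]
tcp_rot: [0.52, 0.854, -0.0, -0.0]
contact_force: [0.4, -0.1, -0.1]
finger_gap: 85.7
gripper_force: 0.0
```

>>> {"op": "send_rows", "data": {
  "series": [
    [[0,0,-3.5],[0,0,0],1],
    [[0,0,-3.5],[0,0,0],1],
    [[0,0,-2],[0,0,0],1],
    [[0,0,-1.3],[0,0,0],1],
    [[0,0,0],[0,0,0],1],
    [[0,0,0],[0,0,0],-1],
    [[0,0,0],[0,0,0],-1],
    [[0,0,0],[0,0,0],-1],
    [[0,0,0],[0,0,0],-1],
    [[0,0,0],[0,0,0],-1],
    [[0,0,0],[0,0,0],-1]
  ],
  "force": 45
}}

```text
clock: 2.78
position: [479.1, 306.3, 56.0]
tcp_rot: [0.521, 0.854, 0.001, 0.001]
contact_force: [0.2, 0.8, 6.7]
finger_gap: 57.7
gripper_force: 49.7
```

>>> {"op": "send_rows", "data": {
  "series": [
    [[0,0,3],[0,0,0],-1],
    [[0,0,5],[0,0,0],-1],
    [[0,0,5],[0,0,0],-1],
    [[0.74,-3.5,0],[0,0,-0.073],-1],
    [[0.74,-3.5,0],[0,0,-0.073],-1],
    [[0.74,-3.5,0],[0,0,-0.073],-1],
    [[0.74,-3.5,0],[0,0,-0.073],-1],
    [[0.74,-3.5,0],[0,0,-0.073],-1],
    [[0.74,-3.5,0],[0,0,-0.073],-1],
    [[0.74,-3.5,0],[0,0,-0.073],-1],
    [[0.74,-3.5,0],[0,0,-0.073],-1]
  ]
}}

```text
clock: 4.15
position: [536.2, 24.6, 182.9]
tcp_rot: [0.745, 0.667, -0.001, -0.001]
contact_force: [0.3, -0.3, -2.2]
finger_gap: 57.6
gripper_force: 49.4
```

>>> {"op": "send_rows", "data": {
  "series": [
    [[0,0,0],[0,0,0],-1],
    [[0,0,0],[0,0,0],-1],
    [[0,0,0],[0,0,0],-1]
  ]
}}

```text
clock: 4.53
position: [536.6, 26.6, 183.8]
tcp_rot: [0.744, 0.668, -0.0, -0.0]
contact_force: [-0.0, -0.8, -3.6]
finger_gap: 57.3
gripper_force: 49.4
```

```bash
python3 - <<'E'
from h import *
np.set_printoptions(precision=3,suppress=True)
q=sense();print(q['position'],q['tcp_rot'],q['finger_gap'],q['contact_force'])
w=grab('wrist','w1');s=grab('scene','s1')
cv2.imwrite('pics/v1.png',np.hstack([cv2.resize(w['frame'],(400,300)),cv2.resize(s['frame'][150:390,180:500],(400,300))]))
E
```

```text
[536.609  26.554 183.777] [ 0.744  0.668 -0.    -0.   ] 57.327889870151 [-0.001 -0.783 -3.577]
```

View pics/v1.png

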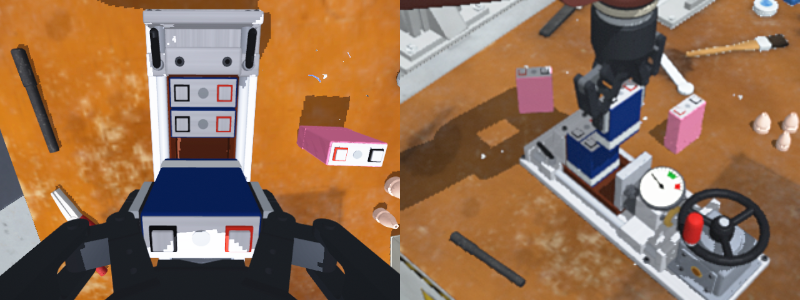

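The wrist view shows the cell held square and upright. Its terminals are at about (162,241) and (239,239) in the half view, in line with the seated cells' dots at (203,93) and (203,124). The scene half agrees.

```bash
python3 - <<'E'
from h import *
np.set_printoptions(precision=1,suppress=True)
w=load('w1')
f=lambda u,v,z:onz(w,u*1.6,v*1.6,z)
a,b=f(162,241,212),f(239,239,212);print('held',(a+b)/2,np.linalg.norm(a-b),np.degrees(np.arctan2(*(b-a)[[1,0]])))
print('A',f(203,93,100),'B',f(203,124,100),'rowtop',f(203,138,100))
d=f(225,92,104)-f(181,93,104);print(np.degrees(np.arctan2(d[1],d[0])),np.linalg.norm(d))
d=f(224,123.5,104)-f(181.5,124,104);print(np.degrees(np.arctan2(d[1],d[0])),np.linalg.norm(d))
print(proj(w,[[535,3,96],[541,48,100]])/1.6)
E
```

```text
held [536.   26.8 212. ] 35.723671210799 -4.319586532540336
A [544.3  85.7 100. ] B [541.6  59.2 100. ] rowtop [540.3  46.6 100. ]
-4.833322413822407 36.50238547257477
-5.418282265368492 36.60118136846195
[[202.2 181.2]
 [203.7 136.4]]
```

>>> {"op": "send_rows", "data": {
  "series": [
    [[0.1,-0.1,-4],[0,0,0],-1],
    [[0,0,-3],[0,0,0],-1],
    [[0,0,-1.2],[0,0,0],-1],
    [[0,0,-1],[0,0,0],-1],
    [[0,0,-0.7],[0,0,0],-1],
    [[0,0,-0.4],[0,0,0],-1],
    [[0,0,-0.2],[0,0,0],-1],
    [[0,0,0],[0,0,0],-1],
    [[0,0,0],[0,0,0],-1]
  ]
}}

```text
clock: 5.75
position: [538.4, 24.7, 79.7]
tcp_rot: [0.744, 0.668, 0.0, 0.0]
contact_force: [-1.1, -0.3, -3.1]
finger_gap: 57.7
gripper_force: 49.5
```

>>> {"op": "send_rows", "data": {
  "series": [
    [[0,0,-0.2],[0,0,0],-1],
    [[0,0,-0.1],[0,0,0],-1],
    [[0,0,0],[0,0,0],-1],
    [[0,0,0],[0,0,0],-1]
  ]
}}

```text
clock: 6.25
position: [538.1, 24.7, 76.3]
tcp_rot: [0.744, 0.668, -0.0, -0.0]
contact_force: [-0.7, -0.9, -2.3]
finger_gap: 57.2
gripper_force: 49.5
```

>>> {"op": "send_rows", "data": {
  "series": [
    [[0,0,-0.1],[0,0,0],-1],
    [[0,0,-0.1],[0,0,0],-1],
    [[0,0,0],[0,0,0],-1],
    [[0,0,0],[0,0,0],-1]
  ]
}}

```text
clock: 6.75
position: [538.4, 24.7, 76.0]
tcp_rot: [0.744, 0.668, -0.0, -0.0]
contact_force: [-5.4, 0.0, 7.9]
finger_gap: 57.5
gripper_force: 50.5
```

>>> {"op": "send_rows", "data": {
  "series": [
    [[0,0,0],[0,0,0],0.7],
    [[0,0,0],[0,0,0],0.7],
    [[0,0,0],[0,0,0],0.7],
    [[0,0,0],[0,0,0],0.7],
    [[0,0,3],[0,0,0],0.7],
    [[0,0,4],[0,0,0],0.7],
    [[0,0,5],[0,0,0],0.7],
    [[-3,0,3],[0,0,0],0.7],
    [[-6,0,0],[0,0,0],0.7],
    [[-6,0,0],[0,0,0],0.7],
    [[0,0,0],[0,0,0],0.7],
    [[0,0,0],[0,0,0],0.7]
  ]
}}

```text
clock: 8.25
position: [388.5, 24.7, 224.9]
tcp_rot: [0.744, 0.668, 0.001, 0.001]
contact_force: [0.7, 0.1, -0.2]
finger_gap: 72.5
gripper_force: 0.0
```

```bash
python3 - <<'E'
from h import *
print(sense()['position'],sense()['contact_force'])
s=grab('top','t2');w=grab('scene','s2')
cv2.imwrite('pics/v2.png',np.hstack([cv2.resize(s['frame'][230:330,290:510],(440,200),interpolation=cv2.INTER_CUBIC),cv2.resize(w['frame'][230:330,270:450],(360,200),interpolation=cv2.INTER_CUBIC)]))
E
```

```text
[388.53821527  24.65350846 224.8607031 ] [ 0.69332322  0.06075063 -0.16697566]
```

View pics/v2.png

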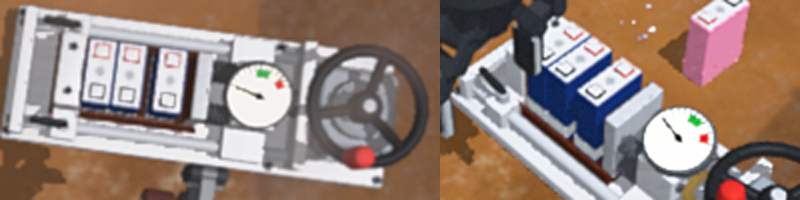

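The top view shows all three cells upright and in line, with the new one mid-gap. The wheel and handle are unmoved, with the handle at (358,157) in the crop. Next I triangulate the hub and handle.

```bash
python3 - <<'E'
from h import *
np.set_printoptions(precision=1,suppress=True)
s=load('top0');w=load('scene0')
def tri(p,q):
    o1,d1=ray(s,(p[0]+.5)/3.47-.5+285,(p[1]+.5)/3.47-.5+225); o2,d2=ray(w,(q[0]+.5)/2.85-.5+200,(q[1]+.5)/2.85-.5+205)
    x=np.linalg.lstsq(np.c_[d1,-d2],o2-o1,rcond=None)[0]; a,b=o1+d1*x[0],o2+d2*x[1]; return (a+b)/2,np.linalg.norm(a-b)
print(tri((659,201),(682,350)),tri((648,289),(616,337)))
E
```

```text
(array([ 518.1, -150.6,  112.5]), np.float64(0.16152198596568867)) (array([ 471.5, -132. ,  157.4]), np.float64(0.8066766255289182))
```

>>> {"op": "send_rows", "data": {
  "series": [
    [[1.4,-2.6,0],[0,0,0],1],
    [[1.4,-2.6,0],[0,0,0],1],
    [[1.4,-2.6,0],[0,0,0],1],
    [[1.4,-2.6,0],[0,0,0],1],
    [[1.4,-2.6,0],[0,0,0],1],
    [[1.3,-2.6,0],[0,0,0],1],
    [[0,0,-2],[0,0,0],1],
    [[0,0,0],[0,0,0],1],
    [[0,0,0],[0,0,0],1]
  ]
}}

```text
clock: 9.48
position: [470.8, -130.5, 203.5]
tcp_rot: [0.744, 0.668, -0.0, -0.001]
contact_force: [-0.9, 1.2, 0.3]
finger_gap: 85.5
gripper_force: 0.0
```

```bash
python3 - <<'E'
from h import *
print(sense()['position'])
s=grab('wrist','w3');w=load('scene0')
a=cv2.resize(s['frame'],(480,360));cv2.imwrite('pics/v3.png',a)
print(proj(s,[[471.2,-131.5,158],[518,-150.3,118]])*.75)
E
```

```text
[ 470.84452777 -130.45314611  203.51894174]
[[242.48002553 212.98577478]
 [303.94463463 208.30877167]]
```

View pics/v3.png

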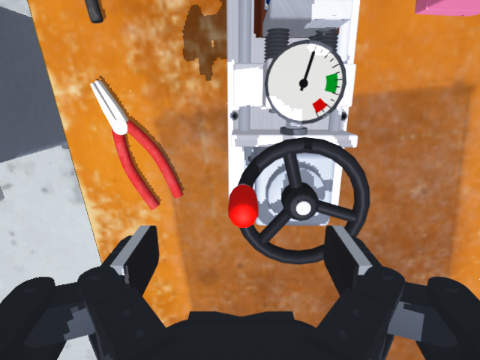

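The handle top is at (243,215) against a predicted (242,213), and the hub matches too. I descend and grip.

>>> {"op": "send_rows", "data": {
  "series": [
    [[0,-0.05,-3],[0,0,0],1],
    [[0,0,-2],[0,0,0],1],
    [[0,0,-1.1],[0,0,0],1],
    [[0,0,0],[0,0,0],1],
    [[0,0,0],[0,0,0],-1],
    [[0,0,0],[0,0,0],-1],
    [[0,0,0],[0,0,0],-1],
    [[0,0,0],[0,0,0],-1],
    [[0,0,0],[0,0,0],-1],
    [[0,0,0],[0,0,0],-1],
    [[0,0,0],[0,0,0],-1]
  ],
  "force": 50
}}

```text
clock: 10.9
position: [471.8, -131.9, 144.0]
tcp_rot: [0.744, 0.668, 0.001, 0.001]
contact_force: [2.9, -0.1, 3.7]
finger_gap: 19.4
gripper_force: 49.5
```

```bash
python3 - <<'E'
from h import *
p=sense()['position'];print(p)
h=np.array([518.1,-150.4]);d=p[:2]-h;print(np.hypot(*d),np.degrees(np.arctan2(d[1],d[0])))
a=np.arctan2(-131.8+150.4,471.2-518.1)
# clockwise steps of 20 deg
t=a-np.radians(20)*np.arange(0,37);P=h+50*np.c_[np.cos(t),np.sin(t)]
D=np.diff(P,axis=0)/10
print(D[:18].round(2).tolist())
E
```

```text
[ 471.77714117 -131.92897709  143.98634588]
49.869689567945414 158.2605898938488
[[0.91, 1.48], [1.36, 1.08], [1.65, 0.55], [1.74, -0.05], [1.61, -0.64], [1.3, -1.15], [0.83, -1.53], [0.25, -1.72], [-0.35, -1.7], [-0.91, -1.48], [-1.36, -1.08], [-1.65, -0.55], [-1.74, 0.05], [-1.61, 0.64], [-1.3, 1.15], [-0.83, 1.53], [-0.25, 1.72], [0.35, 1.7]]
```

>>> {"op": "send_rows", "data": {
  "series": [
    [[0.91,1.48,0],[0,0,0],-1],
    [[1.36,1.08,0],[0,0,0],-1],
    [[1.65,0.55,0],[0,0,0],-1],
    [[0,0,0],[0,0,0],-1]
  ]
}}

```text
clock: 11.4
position: [511.1, -99.8, 144.0]
tcp_rot: [0.744, 0.668, 0.0, -0.0]
contact_force: [2.1, 2.7, 5.5]
finger_gap: 19.3
gripper_force: 50.3
```

>>> {"op": "send_rows", "data": {
  "series": [
    [[1.74,-0.05,0],[0,0,0],-1],
    [[1.61,-0.64,0],[0,0,0],-1],
    [[1.3,-1.15,0],[0,0,0],-1],
    [[0.83,-1.53,0],[0,0,0],-1],
    [[0.25,-1.72,0],[0,0,0],-1],
    [[-0.35,-1.7,0],[0,0,0],-1],
    [[0,0,0],[0,0,0],-1]
  ]
}}

```text
clock: 12.28
position: [564.4, -169.5, 144.0]
tcp_rot: [0.745, 0.668, -0.0, 0.001]
contact_force: [1.4, -1.3, 4.5]
finger_gap: 19.7
gripper_force: 50.3
```

Tracking is clean with low forces. I carry on for another 180°.

>>> {"op": "send_rows", "data": {
  "series": [
    [[-0.91,-1.48,0],[0,0,0],-1],
    [[-1.36,-1.08,0],[0,0,0],-1],
    [[-1.65,-0.55,0],[0,0,0],-1],
    [[-1.74,0.05,0],[0,0,0],-1],
    [[-1.61,0.64,0],[0,0,0],-1],
    [[-1.3,1.15,0],[0,0,0],-1],
    [[-0.83,1.53,0],[0,0,0],-1],
    [[-0.25,1.72,0],[0,0,0],-1],
    [[0.35,1.7,0],[0,0,0],-1],
    [[0,0,0],[0,0,0],-1],
    [[0,0,0],[0,0,0],-1]
  ]
}}

```text
clock: 13.65
position: [471.9, -131.4, 144.0]
tcp_rot: [0.744, 0.668, 0.001, 0.0]
contact_force: [4.6, 3.0, 5.1]
finger_gap: 19.8
gripper_force: 50.6
```

```bash
python3 - <<'E'
from h import *
s=grab('top','t4');w=grab('scene','s4')
cv2.imwrite('pics/v4.png',np.hstack([cv2.resize(s['frame'][230:330,290:510],(440,200),interpolation=cv2.INTER_CUBIC),cv2.resize(w['frame'][230:330,270:450],(360,200),interpolation=cv2.INTER_CUBIC)]))
E
```

```text
(no output)
```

View pics/v4.png

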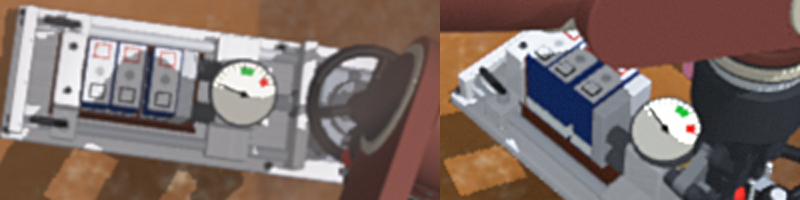

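One turn done. The dial is readable at (244,93) with the needle at zero, the cells are upright, and about 5–6 mm of gap remains. I continue for 180°, then read the needle.

>>> {"op": "send_rows", "data": {
  "series": [
    [[0.91,1.48,0],[0,0,0],-1],
    [[1.36,1.08,0],[0,0,0],-1],
    [[1.65,0.55,0],[0,0,0],-1],
    [[1.74,-0.05,0],[0,0,0],-1],
    [[1.61,-0.64,0],[0,0,0],-1],
    [[1.3,-1.15,0],[0,0,0],-1],
    [[0.83,-1.53,0],[0,0,0],-1],
    [[0.25,-1.72,0],[0,0,0],-1],
    [[-0.35,-1.7,0],[0,0,0],-1],
    [[0,0,0],[0,0,0],-1],
    [[0,0,0],[0,0,0],-1]
  ]
}}

```text
clock: 15.12
position: [564.3, -169.8, 144.0]
tcp_rot: [0.744, 0.668, -0.0, 0.001]
contact_force: [2.9, -1.4, 5.9]
finger_gap: 19.3
gripper_force: 50.6
```

```bash
python3 - <<'E'
from h import *
s=grab('top','t5');w=grab('scene','s5')
cv2.imwrite('pics/v5.png',np.hstack([cv2.resize(s['frame'][230:310,310:440],(390,240),interpolation=cv2.INTER_CUBIC),cv2.resize(w['frame'][240:320,290:420],(390,240),interpolation=cv2.INTER_CUBIC)]))
E
```

```text
(no output)
```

View pics/v5.png

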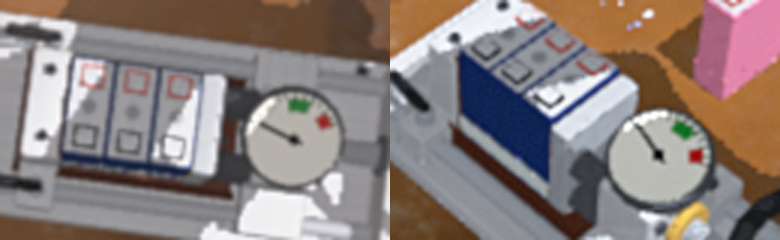

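All three cells now touch the plate, which sits flush on the new cell, and the needle at (260,124)–(294,140) is still near zero. My picture budget is used up, so from here I read the needle by image code, calibrated on the green and red bands.

```bash
cat > nd.py <<'E'
from h import *
def needle(s,c0,rd=15,k=8,dbg=False):
    u,v=int(c0[0]),int(c0[1]); f=s['frame'][v-20:v+21,u-20:u+21]; f=cv2.resize(f,None,fx=k,fy=k,interpolation=cv2.INTER_CUBIC)
    yy,xx=np.mgrid[:f.shape[0],:f.shape[1]]
    h=cv2.cvtColor(f,cv2.COLOR_BGR2HSV); g=cv2.cvtColor(f,cv2.COLOR_BGR2GRAY)
    c=np.array([20.5*k,20.5*k]); 
    near=np.hypot(xx-c[0],yy-c[1])<rd*k
    sat=(h[...,1]>120)&near&(h[...,2]>60)
    G=sat&(abs(h[...,0].astype(int)-60)<18); R=sat&((h[...,0]<8)|(h[...,0]>172))
    cen=lambda m:np.array([xx[m].mean(),yy[m].mean()])
    med=np.median(g[np.hypot(xx-c[0],yy-c[1])<10*k])
    D=((g<0.6*med)&(np.hypot(xx-c[0],yy-c[1])<11*k)&(h[...,1]<110)).astype(np.uint8)
    n,l,st,_=cv2.connectedComponentsWithStats(D); i=1+np.argmax(st[1:,4]); m=l==i
    dt=cv2.distanceTransform(m.astype(np.uint8),cv2.DIST_L2,5); p=np.array(np.unravel_index(dt.argmax(),dt.shape))[::-1].astype(float)
    P=np.c_[xx[m],yy[m]]; r=np.hypot(*(P-p).T); far=P[r>.6*r.max()].mean(0)
    face=lambda a:np.array([-np.cos(a),np.sin(a)])
    M=np.c_[cen(G)-p,cen(R)-p]@np.linalg.inv(np.c_[face(1.3),face(2.2)])
    q=np.linalg.inv(M)@(far-p); z=M@face(0)
    return dict(ang=round(float(np.arctan2(q[1],-q[0])),2),needle_img=(far-p).round(0).tolist(),zero_img=z.round(0).tolist(),pivot=(p/k-20.5+[u,v]).round(1).tolist(),G=int(G.sum()),R=int(R.sum()),D=int(m.sum()))
E
python3 - <<'E'
from nd import *
print(needle(load('top0'),(419.5,278)));print(needle(load('scene0'),(389,298)))
print(needle(load('t4'),(412,276)));print(needle(load('s4'),(383,294)))
print(needle(load('t5'),(408,276.7)));print(needle(load('s5'),(379,291.7)))
E
```

```text
{'ang': -0.02, 'needle_img': [-30.0, -12.0], 'zero_img': [-84.0, -35.0], 'pivot': [418.9, 277.6], 'G': 716, 'R': 601, 'D': 731}
{'ang': 0.02, 'needle_img': [-36.0, -47.0], 'zero_img': [-61.0, -76.0], 'pivot': [387.5, 297.2], 'G': 1254, 'R': 941, 'D': 1281}
{'ang': 0.25, 'needle_img': [-1.0, -1.0], 'zero_img': [-85.0, -36.0], 'pivot': [411.1, 276.9], 'G': 778, 'R': 606, 'D': 508}
{'ang': 0.03, 'needle_img': [-33.0, -45.0], 'zero_img': [-55.0, -70.0], 'pivot': [382.6, 294.9], 'G': 1185, 'R': 892, 'D': 843}
{'ang': 0.05, 'needle_img': [-60.0, -28.0], 'zero_img': [-85.0, -35.0], 'pivot': [407.4, 276.0], 'G': 738, 'R': 731, 'D': 1083}
{'ang': 0.05, 'needle_img': [-34.0, -49.0], 'zero_img': [-57.0, -74.0], 'pivot': [378.0, 289.8], 'G': 1243, 'R': 963, 'D': 1444}
```

The reader works and gives zero on the early frames; the needle now reads about 0.05. I wind 100° more and re-read.

>>> {"op": "send_rows", "data": {
  "series": [
    [[-0.91,-1.48,0],[0,0,0],-1],
    [[-1.36,-1.08,0],[0,0,0],-1],
    [[-1.65,-0.55,0],[0,0,0],-1],
    [[-1.74,0.05,0],[0,0,0],-1],
    [[-1.61,0.64,0],[0,0,0],-1],
    [[0,0,0],[0,0,0],-1],
    [[0,0,0],[0,0,0],-1]
  ]
}}

```text
clock: 16.1
position: [491.7, -191.4, 144.0]
tcp_rot: [0.744, 0.668, 0.002, -0.001]
contact_force: [2.5, 5.4, 8.1]
finger_gap: 19.4
gripper_force: 50.9
```

```bash
python3 - <<'E'
from nd import *
print(needle(grab('top','t6'),(406,276)));print(needle(grab('scene','s6'),(376,288.5)))
E
```

```text
{'ang': 0.8, 'needle_img': [-24.0, -63.0], 'zero_img': [-84.0, -34.0], 'pivot': [405.4, 276.0], 'G': 739, 'R': 691, 'D': 1061}
{'ang': 0.75, 'needle_img': [19.0, -87.0], 'zero_img': [-51.0, -68.0], 'pivot': [377.0, 291.5], 'G': 1118, 'R': 757, 'D': 1524}
```

>>> {"op": "send_rows", "data": {
  "series": [
    [[-1.3,1.15,0],[0,0,0],-1],
    [[-0.83,1.53,0],[0,0,0],-1],
    [[-0.25,1.72,0],[0,0,0],-1],
    [[0,0,0],[0,0,0],-1],
    [[0,0,0],[0,0,0],-1]
  ]
}}

```text
clock: 16.82
position: [468.6, -149.2, 144.0]
tcp_rot: [0.744, 0.668, 0.001, 0.001]
contact_force: [5.4, 0.2, 3.8]
finger_gap: 19.3
gripper_force: 51.2
```

```bash
python3 - <<'E'
from nd import *
print(needle(grab('top','t7'),(404.5,276)));print(needle(grab('scene','s7'),(376,288.5)))
E
```

```text
{'ang': 0.08, 'needle_img': [-2.0, -1.0], 'zero_img': [-85.0, -34.0], 'pivot': [404.1, 276.1], 'G': 711, 'R': 658, 'D': 544}
{'ang': 1.19, 'needle_img': [22.0, -28.0], 'zero_img': [-57.0, -69.0], 'pivot': [375.2, 290.4], 'G': 1041, 'R': 844, 'D': 748}
```

The needle stands near 1.2, in the green. I release and withdraw.

>>> {"op": "send_rows", "data": {
  "series": [
    [[0,0,0],[0,0,0],0.6],
    [[0,0,0],[0,0,0],0.6],
    [[0,0,0],[0,0,0],0.6],
    [[0,0,0],[0,0,0],0.6],
    [[0,0,4],[0,0,0],0.6],
    [[0,0,5],[0,0,0],0.6],
    [[-3,0,3],[0,0,0],0.6],
    [[-5,0,0],[0,0,0],0.6],
    [[-3,0,0],[0,0,0],0.6],
    [[0,0,0],[0,0,0],0.6]
  ]
}}

```text
clock: 18.18
position: [356.6, -148.8, 263.4]
tcp_rot: [0.745, 0.667, 0.0, 0.001]
contact_force: [-0.7, -0.5, -0.6]
finger_gap: 68.0
gripper_force: 0.0
```

```bash
python3 - <<'E'
from nd import *
print(needle(grab('top','t8'),(404,276)));print(needle(grab('scene','s8'),(376,288.5)))
# fixed-pivot darkness profile: pivot + M from bands
for n,c in (('t8',(404.1,276.1)),('t7',(404.1,276.1)),('s8',(375.4,290.4)),('s7',(375.4,290.4))):
    s=load(n);g=cv2.cvtColor(s['frame'],cv2.COLOR_BGR2GRAY).astype(np.float32)
    ref=needle(s,c);z=np.array(ref['zero_img'])/8
    # face 'up' vector from scene0/top0 calibration
    r0=needle(load('top0'),(419.5,278)) if n[0]=='t' else needle(load('scene0'),(389,298))
    up=np.array([-z[1],z[0]])*-1
    up=np.array([-z[1],z[0]]) if up[1]>0 else up
    best=[]
    for a in np.arange(0,2.4,.1):
        d=z*np.cos(a)+up*np.sin(a); P=np.array([np.array(c)+d*t for t in np.linspace(.25,.75,8)],np.float32)
        best.append(cv2.remap(g,P[:,:1],P[:,1:],cv2.INTER_LINEAR).mean())
    print(n,dict(zip(np.arange(0,2.4,.1).round(1).tolist(),np.round(best).astype(int).tolist())))
E
```

```text
{'ang': 1.25, 'needle_img': [1.0, -6.0], 'zero_img': [-85.0, -35.0], 'pivot': [403.9, 275.8], 'G': 704, 'R': 667, 'D': 672}Traceback (most recent call last):
  File "<stdin>", line 2, in <module>
  File "nd.py", line 13, in needle
    n,l,st,_=cv2.connectedComponentsWithStats(D); i=1+np.argmax(st[1:,4]); m=l==i
                                                      ~~~~~~~~~^^^^^^^^^^
    return _wrapfunc(a, 'argmax', axis=axis, out=out, **kwds)
    return bound(*args, **kwds)
ValueError: attempt to get argmax of an empty sequence
```

The arm is blocking the scene camera, so I clear it and re-read the needle.

>>> {"op": "send_rows", "data": {
  "series": [
    [[0,0,4],[0,0,0],0.6],
    [[0,5,2],[0,0,0],0.6],
    [[0,5,0],[0,0,0],0.6],
    [[0,5,0],[0,0,0],0.6],
    [[0,5,0],[0,0,0],0.6],
    [[0,5,0],[0,0,0],0.6],
    [[0,5,0],[0,0,0],0.6],
    [[0,5,0],[0,0,0],0.6],
    [[0,5,0],[0,0,0],0.6],
    [[0,5,0],[0,0,0],0.6],
    [[0,0,0],[0,0,0],0.6],
    [[0,0,0],[0,0,0],0.6]
  ]
}}

```text
clock: 19.77
position: [357.8, 301.6, 322.7]
tcp_rot: [0.744, 0.668, -0.001, 0.0]
contact_force: [0.8, 0.2, -0.1]
finger_gap: 68.2
gripper_force: 0.0
```

```bash
python3 - <<'E'
from nd import *
np.set_printoptions(precision=1,suppress=True)
print(sense()['position'])
t=grab('top','t9');s=grab('scene','s9')
for x,c in ((t,(404,276)),(s,(375.5,290.5))):
    try: print(needle(x,c))
    except Exception as e: print('fail',e)
# profile along angle, scene & top, using affine from known zero view
for n,c,ref in (('t9',(403.9,276.),('top0',(418.9,277.6))),('s9',(375.3,290.5),('scene0',(387.5,297.2)))):
    g=cv2.cvtColor(load(n)['frame'],cv2.COLOR_BGR2GRAY).astype(np.float32)
    print(n,[(round(float(a)),int(np.mean([cv2.getRectSubPix(g,(1,1),(c[0]+r*np.cos(np.radians(a)),c[1]+r*np.sin(np.radians(a))))[0,0] for r in (4,5,6,7,8)]))) for a in range(-180,10,10)])
# cells: red terminal centroids in top view at seated height
f=t['frame'];h=cv2.cvtColor(f,cv2.COLOR_BGR2HSV);h=h[235:300,325:395]
m=((h[...,1]>90)&((h[...,0]<6)|(h[...,0]>174))&(h[...,2]>120)).astype(np.uint8)
m=cv2.dilate(m,np.ones((3,3)))
n,l,st,ce=cv2.connectedComponentsWithStats(m)
for i in range(1,n):
    if st[i,4]>15: print(st[i,4],onz(t,ce[i,0]+325,ce[i,1]+235,104))
E
```

```text
[357.8 301.6 322.7]
{'ang': 1.21, 'needle_img': [5.0, -70.0], 'zero_img': [-85.0, -35.0], 'pivot': [403.9, 275.8], 'G': 709, 'R': 673, 'D': 1198}
{'ang': -1.82, 'needle_img': [-8.0, 8.0], 'zero_img': [-50.0, -73.0], 'pivot': [377.4, 287.9], 'G': 1063, 'R': 738, 'D': 956}
t9 [(-180, 242), (-170, 242), (-160, 242), (-150, 242), (-140, 242), (-130, 243), (-120, 243), (-110, 242), (-100, 224), (-90, 143), (-80, 161), (-70, 229), (-60, 243), (-50, 244), (-40, 243), (-30, 243), (-20, 242), (-10, 242), (0, 242)]
s9 [(-180, 252), (-170, 252), (-160, 252), (-150, 252), (-140, 252), (-130, 252), (-120, 252), (-110, 252), (-100, 252), (-90, 253), (-80, 253), (-70, 245), (-60, 194), (-50, 140), (-40, 219), (-30, 247), (-20, 253), (-10, 253), (0, 252)]
```

The needle is steady at about 1.22, mid-green. I check the cells' pose by matching a cell-top template.

```bash
python3 - <<'E'
from h import *
np.set_printoptions(precision=1,suppress=True)
t=load('t9');o=load('top0')
p=o['frame'][247:288,334:347]   # cell A in the first picture
for n in ('top0','t2','t9'):
    r=cv2.matchTemplate(load(n)['frame'][237:298,322:400],p,cv2.TM_CCOEFF_NORMED); out=[]
    for _ in range(3):
        _,v,_,(x,y)=cv2.minMaxLoc(r); out.append((x+322+6,round(v,2),onz(t,x+328,y+257,100))); r[:,max(0,x-8):x+9]=-1
    print(n,sorted(out,key=lambda e:e[0]))
E
```

```text
top0 [(331, 0.41, array([540.6, 102.3, 100. ])), (340, 1.0, array([541.1,  86.3, 100. ])), (355, 0.97, array([538.2,  59.7, 100. ]))]
t2 [(340, 1.0, array([541.1,  86.3, 100. ])), (355, 0.96, array([538.2,  59.7, 100. ])), (375, 0.93, array([533.8,  24.2, 100. ]))]
t9 [(340, 0.98, array([541.1,  86.3, 100. ])), (354, 0.97, array([538.2,  61.5, 100. ])), (369, 0.95, array([535.3,  34.9, 100. ]))]
```

The three cells stand 26 mm apart and in line, with tops matching at 0.95 or better, so I hand in.

```bash
python3 -c "
from bench import *
print(job_done())"
```

```text
the job is handed in; nothing more can be done
None
```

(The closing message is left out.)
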